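# Close the cheese tub and weigh it

### The job

Two open tubs stand on the bench: take the loose click-on lid by its knob, put it on the tub that holds a cheese and, with the tub standing on the bench, press it straight down until it clicks fully home all round. Then set the closed tub gently, upright, in the middle of the scale's pan and let go. Leave the empty tub, the spare cheese and the jar where they are.

Things in the scene. Friction and masses are not known exactly. Their poses are not given: they have to be found in the camera images.
- tub: The open round white plastic tub that holds the cheese; loose, about 0.16 kg. 98 mm wide (100 mm over the lip), 68 mm tall, floor 5 mm thick; the lip round its mouth is 6 mm deep with an 84 mm wide bore. Origin: centre of its underside; z up along its axis.
- cheese: Small round cheese lying in that tub, cream rind with grey mottling, 72 mm across, 30 mm high, about 0.13 kg. Origin: centre of its underside.
- lid: The loose white click-on lid, lying plug down, about 0.1 kg, any yaw. Origin: centre of the plug's underside; z up along its axis. Plug 0 to 27 mm up, 68 mm wide at the tip, flaring to 81 mm; disc 27 to 33 mm up, 102 mm wide; knob above it. Fully home, the disc lies on the tub's lip and the lid's origin is 41 mm above the tub's.
- lid_knob (a point): Centre of the top of the lid's grip knob: a plain cylinder 28 mm across, 40 mm tall, on the lid's axis, its top 73 mm above the lid's origin. With the lid clicked home the tub and cheese (under 0.5 kg) can be lifted by it.
- lid_studs (a point): Point on the lid's axis, 16.5 mm above its origin, level with four sprung round studs that stand out of the plug to 90 mm diameter. They touch the tub's lip when the disc is still about 15 mm above it, and must be forced past it (about 13 N straight down; as much to pull off) to click in beneath.
- tub_empty: The other tub, same make and size, empty: stays open and where it is. Origin: centre of its underside.
- scale_pan (a point): Middle of the upper face of the bench scale's steel pan (150 mm square, 52 mm above the bench; scale fixed). z up; x and y run along the pan's edges, the display lies on the -x side and is lower than the pan.
- scale: The grey bench scale, 210 by 170 mm, 52 mm tall, fixed to the bench. Origin below the middle of the pan, at bench height.
- spare_cheese: Loose round cheese on the bench, 84 mm across, 34 mm high; bystander. Origin: centre of its underside.
- jar: Closed glass jar with steel cap, 60 mm wide, 85 mm tall; bystander. Origin: centre of its underside.
Things that resemble listed ones, but are neither listed nor needed, are in the scene too. What is shaped like the lid but orange, pink or red is not meant.

How it is judged (in metres and radians):
On the way, in this order (a step that is already met when the one before it is completed fails the run):
1. the lid is clicked fully home on the tub with the cheese while that tub stands on the bench (z of lid in the frame of tub between 0.035 and 0.0435 m and horizontal distance between lid and tub below 0.006 m and angle between the z axis of lid and the z axis of tub, either way round below 0.05 rad and height (world z) of tub below 0.006 m and angle between tub's own z axis and vertical below 0.08 rad), for 0.2 s.
2. the closed tub stands on the scale's pan (horizontal distance between tub and scale_pan below 0.025 m and height (world z) of tub between 0.048 and 0.057 m and contact force between tub and scale above 0.5 N), for 0.2 s.
At the end, for the whole second after the job is handed in: The tub with the cheese in it stands upright and still on the scale's pan, its centre within 25 mm of the pan's middle, its lid fully home (disc within 2.5 mm of the lip all round, tilted less than 0.05 rad) (all of step 2 and z of lid in the frame of tub between 0.035 and 0.0435 m and horizontal distance between lid and tub below 0.006 m and angle between the z axis of lid and the z axis of tub, either way round below 0.05 rad and angle between tub's own z axis and vertical below 0.06 rad and linear speed of tub below 0.02 m/s and horizontal distance between cheese and tub below 0.02 m and z of cheese in the frame of tub between 0 and 0.03 m); the robot touches nothing.
It fails at once if the tub was dropped or slammed on the scale (faster than 0.35 m/s in the last 25 mm above the pan, or pressed on it with over 60 N) (contact force between tub and scale above 60 N or (horizontal distance between tub and scale_pan below 0.08 m and height (world z) of tub below 0.077 m and linear speed of tub above 0.35 m/s)).
It fails at once if the empty tub was moved more than 40 mm (distance of tub_empty from where it was at the start of the episode above 0.04 m).
It fails at once if the spare cheese or the jar was moved more than 40 mm (distance of any of spare_cheese, jar from where it was at the start of the episode above 0.04 m).
It also fails if it takes over 51 s, if anything falls off the work surface, if the arm or the gripper's body presses on something with over 40 N, if the wrist force passes 120 N, or if a joint passes its speed limit or range.

### The arm

A 6-joint arm with a two-finger parallel gripper is mounted at the origin on the work surface. World frame = base frame: x ahead of the robot, y to its left, z up, the work surface at z = 0. Lengths are in mm, angles in rad, forces in N, time in s.
With the tool pointing down it reaches from about 350 to 975 mm from the base axis. Payload 7.1 kg.
Tool frame: the origin (TCP) lies midway between the tips of the shut fingers; the grasp point (between the pads) lies 19 mm behind it; z points along the fingers, y is the line along which they close (so a half turn about z gives the same grasp; the last joint's range is limited). The gripper opens to 88 mm and grips with 3 to 60 N. Pads are 20 mm wide; open, the fingers measure 115 mm over their backs; the gripper's body (75 mm by 178 mm) begins 61 mm behind the grasp point.
Start: joints at [-1.299, 0.423, 1.63, -0, 1.089, -0.019], TCP at [179.217, -598.737, 222.675] pointing down, gripper open.
Joint ranges: [-3, 3], [-0.9, 2.11], [0.09, 2.58], [-1.31, 4.45], [0.11, 2.69], [-2.54, 2.54]. Speed limits (rad/s): [2.39, 2.39, 3.01, 3.14, 3.14, 3.14].

### API

Orientations are given as a rotation vector (axis times angle).
In Python, from workcell import ctrl gives the robot as it stands.
- The arm moves only by the shell command python3 -m pendant 'ROWS'. ROWS is a JSON object of lists of equal length, an entry for each row: "grip": the opening, from -1 (shut) to 1 (fully open); "linear": the shift along the tool's x, y, z in mm, a list of three; "angular": the turn, a rotation vector about the tool's x, y, z in rad, a list of three. In form: {"grip": [grip, ...], "linear": [[tx, ty, tz], ...], "angular": [[ax, ay, az], ...]}. A call has 1 to 12 rows; each row shifts and turns the commanded pose from where the row before left it, along the tool's axes as they then stand; what a row does not reach is not made up. A row lasts 1/12 s, in which the tool goes at most 41.7 mm and 7.16 degrees, less where a joint would pass 70% of its speed; a pose out of reach is approached as far as the arm can. A call with a gripper value outside its range is refused whole. The fingers move at their own pace and stop on an object; the grip force is fixed at half the most. Time passes only in rows, so rows that do not move let the fingers close. It gives the time, the measured TCP pose, the force, the opening and the grip force at its end, in the units of the state.
- ctrl.get_obs(): the state, without advancing time (a new reading comes with each control period).
- ctrl.get_image(name): name is "side" or "top"; returns the picture (384x512x3 uint8, red, green, blue); there is no depth.
- ctrl.camera_params(name): a dict with "vfov" (degrees; the focal length in pixels is half the picture's height over the tangent of half this angle, whatever the lens; pixels are square), "cx", "cy" (the principal point, pixels), "R" (3x3) and "t" (3): a world point X has camera coordinates R X + t. Camera axes: x right, y down, z forward; pixel columns grow to the right and rows downward; lengths in mm; the calibration is good to about 2 mm. A picture is of the moment at which its call begins. camera_params takes no time and is no camera call.
- ctrl.close_job(): hands the job in; it is judged then, once.
The state is a dict: "t": time; "qpos": joint angles; "qvel": joint speeds; "joint_torque": joint torques, N m; "ee_pos": TCP position; "orientation": TCP orientation; "ft_force": force on the tool from outside, world axes, zero at the start; "moment": the same for the moment, N m; "width": finger opening in mm; "grasp_force": force on a finger pad.
Only numpy, scipy, OpenCV 4.12 (cv2) and the standard library are available. Lean on these libraries where they do the work, as an engineer would, in place of code of your own. Each camera call takes 0.05 s, during which the arm holds its last target. There are 200 camera calls.

## Working session

There is one attempt and no reset: what is moved stays moved. The work goes in short steps, Python scripts to look and compute and a shell command to move; the robot and the scene stay as the last step left them, time stands still between calls to the robot, and variables do not carry over. Pictures are saved under pics/ and viewed, at most 10 in all, crops included, and the job is handed in when it is done.

```bash
mkdir -p pics; cat > h.py <<'E'
import numpy as np, cv2
from workcell import ctrl
def K(n):
    p=ctrl.camera_params(n); f=192/np.tan(np.radians(p["vfov"])/2); return p,f
def ray(n,u,v,z):
    p,f=K(n); R=np.array(p["R"]);t=np.array(p["t"]); c=-R.T@t
    d=R.T@np.array([(u-p["cx"])/f,(v-p["cy"])/f,1]); return c+d*(z-c[2])/d[2]
def proj(n,X):
    p,f=K(n); c=np.array(p["R"])@np.array(X,float)+np.array(p["t"]); return np.array([p["cx"]+f*c[0]/c[2],p["cy"]+f*c[1]/c[2]])
def snap(n,name,crop=None,s=1):
    im=ctrl.get_image(n)[:,:,::-1]
    if crop: x0,y0,x1,y1=crop; im=im[y0:y1,x0:x1]
    if s!=1: im=cv2.resize(im,None,fx=s,fy=s,interpolation=cv2.INTER_CUBIC)
    cv2.imwrite("pics/"+name,im)
E
python3 - <<'E'
from h import *
snap("top","top0.png",s=1.5); snap("side","side0.png",s=1.5)
for n in("top","side"):print(n,ctrl.camera_params(n))
print(ctrl.get_obs())
E
```

```text
top {'vfov': 45.947984712045525, 'cx': 255.25125892499432, 'cy': 192.31433146123385, 'R': array([[ 0.01164161, -0.99988875, -0.00932567],
       [-0.99863491, -0.01115108, -0.05102914],
       [ 0.05091947,  0.009907  , -0.99865362]]), 't': array([ -31.5185713 ,  449.68844159, 1364.46523662])}
side {'vfov': 47.15857614121262, 'cx': 250.80790575340987, 'cy': 188.31029011810125, 'R': array([[-0.94461597, -0.32744935,  0.02185388],
       [-0.2028477 ,  0.53022654, -0.82323304],
       [ 0.25797961, -0.78207208, -0.5672828 ]]), 't': array([ 431.41495157,  181.09611912, 1280.05739305])}
{'t': 0.1, 'qpos': array([-1.29898117e+00,  4.23751572e-01,  1.63059884e+00, -2.99252363e-05,
        1.08862701e+00, -1.90178879e-02]), 'qvel': array([ 1.30910687e-03, -3.54419258e-03, -2.21139993e-03, -1.65371698e-04,
       -5.52289365e-04, -9.45432499e-05]), 'joint_torque': array([-3.22409073e-05, -5.45614386e+01, -2.74324429e+01,  6.45086635e-02,
        1.88385998e-02, -3.75651348e-05]), 'ee_pos': array([ 179.08943847, -598.26495008,  221.99325448]), 'orientation': array([-3.10707605e+00, -4.55054133e-01,  3.15371646e-04]), 'ft_force': array([-0.07194303,  0.11006409, -0.59915557]), 'moment': array([-0.01819277, -0.0191298 ,  0.00013797]), 'grasp_force': 0.0, 'width': 87.69877691755003}
```

View pics/top0.png

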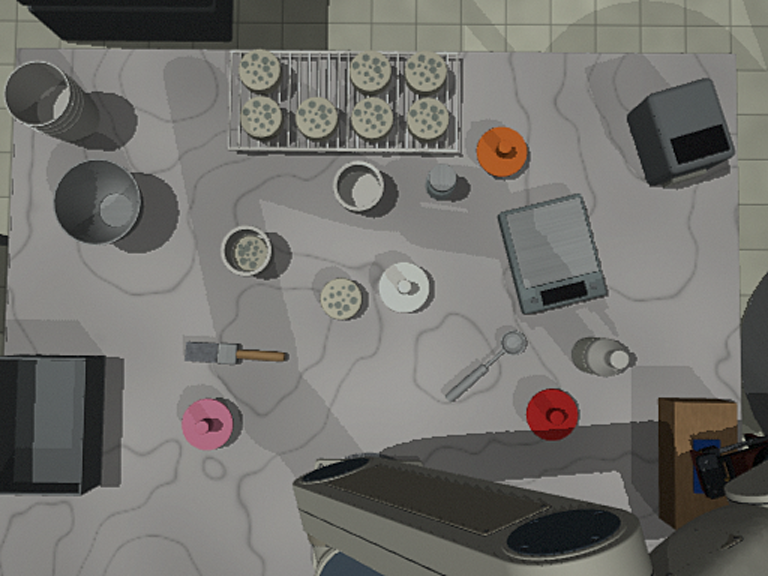

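View pics/side0.png

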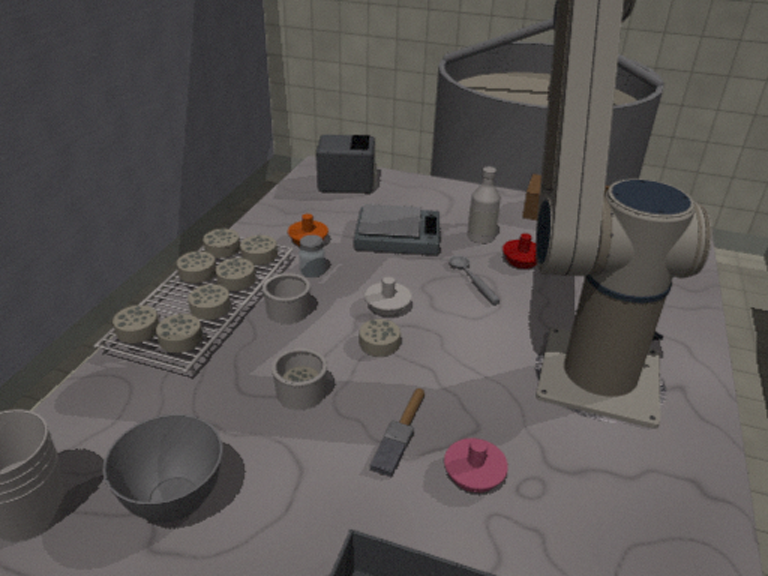

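The top view shows the white lid at (405,287), the tub with cheese at (247,250), the empty tub at (359,186), the scale at (552,253) and the spare cheese at (342,299), all in 1.5x pixels. I'll enlarge to read them more accurately.

```bash
python3 - <<'E'
from h import *
a=cv2.imread("pics/top0.png")
im=ctrl.get_image("top")[:,:,::-1]; s=ctrl.get_image("side")[:,:,::-1]
np.save("top.npy",im);np.save("side.npy",s)
c1=cv2.resize(im[115:215,140:300],None,fx=5,fy=5,interpolation=cv2.INTER_CUBIC)
cv2.imwrite("pics/c1.png",c1)
A=cv2.resize(im[120:215,325:410],None,fx=4,fy=4,interpolation=cv2.INTER_CUBIC)  #340x380
B=cv2.resize(s[180:275,175:285],None,fx=4,fy=4,interpolation=cv2.INTER_CUBIC)  #440x380
cv2.imwrite("pics/c2.png",np.hstack([A,B]))
E
```

```text
(no output)
```

View pics/c1.png

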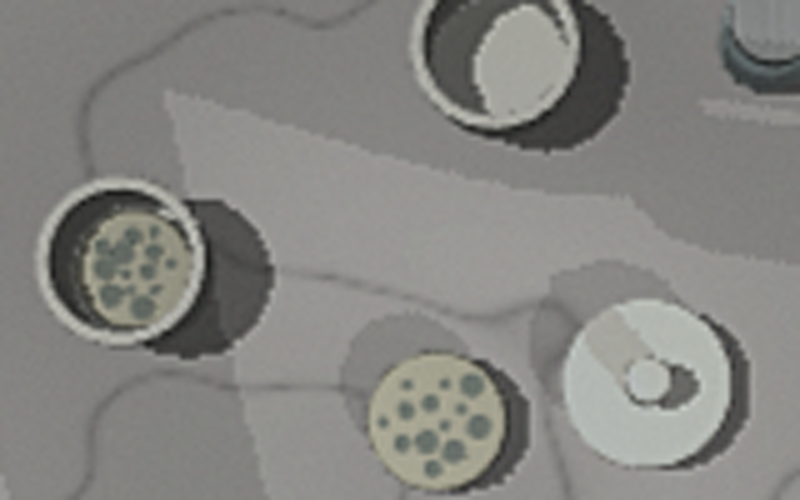

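View pics/c2.png

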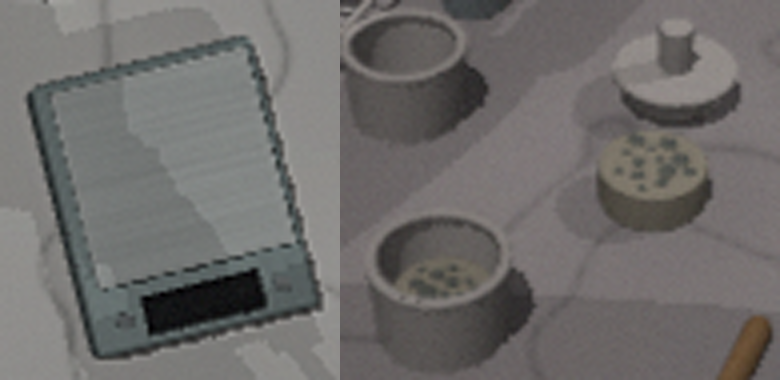

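The crops show the lid disc centre at about (647,383) and the tub lip centre at about (121,262) in c1. The pan corners in c2 are (52,92), (240,50), (296,243) and (103,290). In the side crop the tub lip is at (438,255) and the knob top at (675,28).

```bash
python3 - <<'E'
from h import *
P=lambda u,v,s,o:((u+.5)/s-.5+o[0],(v+.5)/s-.5+o[1])
t=lambda u,v,z:ray("top",*P(u,v,5,(140,115)),z).round(1)
t2=lambda u,v,z:ray("top",*P(u,v,4,(325,120)),z)
s=lambda u,v,z:ray("side",*P(u-340,v,4,(175,180)),z).round(1)
print("lid disc",t(647.5,383,33),"knob",t(648,381,73),"side knob",s(675,28,73))
print("tub",t(121.5,262,68),"side",s(438.5,255,68))
print("empty",t(496,50,68),"spare",t(437,422,34))
c=np.array([t2(52,92,52),t2(240,50,52),t2(296,243,52),t2(103,290,52)])
print(c.round(1),c.mean(0).round(1),[np.linalg.norm(c[i]-c[i-1]).round(1) for i in range(4)])
print("pan side-view corner check",[proj("side",x).round(0) for x in c])
from scipy.spatial.transform import Rotation as R
r=R.from_rotvec(ctrl.get_obs()["orientation"]).as_matrix();print(r.round(3))
E
```

```text
lid disc [452.7 -68.   33. ] knob [451.7 -67.4  73. ] side knob [455.1 -64.3  73. ]
tub [518.3 241.2  68. ] side [521.1 243.3  68. ]
empty [645.6  23.7  68. ] spare [427.9  57.5  34. ]
[[ 597.9 -268.9   52. ]
 [ 630.6 -407.7   52. ]
 [ 487.8 -448.3   52. ]
 [ 451.6 -306.7   52. ]] [ 542.  -357.9   52. ] [np.float64(151.1), np.float64(142.6), np.float64(148.4), np.float64(146.2)]
pan side-view corner check [array([239., 154.]), array([243., 136.]), array([281., 138.]), array([280., 157.])]
[[ 0.958  0.287 -0.   ]
 [ 0.287 -0.958  0.001]
 [ 0.    -0.001 -1.   ]]
```

```bash
python3 -m pendant '{"grip":[1,1,1,1,1,1,1,1,1,1,1,1],"linear":[[0,0,-27],[0,0,-27],[10,-10,-20],[23,-24,0],[23,-24,0],[23,-24,0],[23,-24,0],[23,-24,0],[23,-24,0],[23,-24,0],[23,-24,0],[23,-24,0]],"angular":[[0,0,0],[0,0,0],[0,0,0],[0,0,0],[0,0,0],[0,0,0],[0,0,0],[0,0,0],[0,0,0],[0,0,0],[0,0,0],[0,0,0]]}'
python3 -m pendant '{"grip":[1,1,1,1,1,1,1,1,1,1,1,1],"linear":[[23,-24,0],[23,-24,0],[23,-24,10],[23,-24,20],[23,-24,20],[23,-24,20],[23,-24,20],[23,-24,20],[15,-15,20],[0,0,20],[0,0,0],[0,0,0]],"angular":[[0,0,0],[0,0,0],[0,0,0],[0,0,0],[0,0,0],[0,0,0],[0,0,0],[0,0,0],[0,0,0],[0,0,0],[0,0,0],[0,0,0]]}'
cat >> h.py <<'E'
from scipy.spatial.transform import Rotation
def togo(X):
    o=ctrl.get_obs(); R=Rotation.from_rotvec(o["orientation"]).as_matrix()
    print("t",round(o["t"],2),"ee",o["ee_pos"].round(1),"tool axes\n",R.round(3),"\ngo",(R.T@(np.array(X)-o["ee_pos"])).round(1))
E
python3 -c "from h import *;togo([453.5,-66,36])"
```

```text
t: 1.2
ee_pos: [322.6, -318.4, 296.7]
orientation: [3.108, 0.455, 0.0]
ft_force: [0.4, 0.0, -0.2]
width: 87.9
grasp_force: 0.0
t: 2.2
ee_pos: [452.7, -64.3, 146.1]
orientation: [-3.107, -0.456, 0.004]
ft_force: [-0.3, -0.4, 0.4]
width: 88.0
grasp_force: 0.0
t 2.2 ee [452.7 -64.3 146.1] tool axes
 [[ 0.958  0.287 -0.003]
 [ 0.287 -0.958  0.   ]
 [-0.003 -0.001 -1.   ]] 
go [  0.5   1.9 110.1]
```

```bash
python3 -m pendant '{"grip":[1,1,1,1,1,1,1,1],"linear":[[0.5,1.9,25],[0,0,25],[0,0,20],[0,0,15],[0,0,12],[0,0,8],[0,0,4],[0,0,0]],"angular":[[0,0,0],[0,0,0],[0,0,0],[0,0,0],[0,0,0],[0,0,0],[0,0,0],[0,0,0]]}'
python3 -m pendant '{"grip":[-1,-1,-1,-1,-1,-1,-1,-1,-1,-1],"linear":[[0,0,0],[0,0,0],[0,0,0],[0,0,0],[0,0,0],[0,0,0],[0,0,0],[0,0,0],[0,0,0],[0,0,0]],"angular":[[0,0,0],[0,0,0],[0,0,0],[0,0,0],[0,0,0],[0,0,0],[0,0,0],[0,0,0],[0,0,0],[0,0,0]]}'
```

```text
t: 2.87
ee_pos: [454.8, -66.8, 37.9]
orientation: [3.109, 0.454, 0.0]
ft_force: [0.1, 0.2, -0.1]
width: 87.7
grasp_force: 0.0
t: 3.7
ee_pos: [454.6, -66.3, 37.6]
orientation: [-3.108, -0.455, 0.0]
ft_force: [-0.7, -0.1, -0.5]
width: 27.7
grasp_force: 30.0
```

```bash
python3 -m pendant '{"grip":[-1,-1,-1,-1,-1,-1,-1,-1,-1,-1,-1,-1],"linear":[[0,0,-10],[0,0,-25],[0,0,-30],[5,-10,-30],[12,-22,-15],[15,-28,0],[15,-28,0],[15,-28,0],[15,-28,0],[15,-28,0],[15,-28,0],[15,-28,0]],"angular":[[0,0,0],[0,0,0],[0,0,0],[0,0,0],[0,0,0],[0,0,0],[0,0,0],[0,0,0],[0,0,0],[0,0,0],[0,0,0],[0,0,0]]}'
python3 -m pendant '{"grip":[-1,-1,-1,-1,-1,-1],"linear":[[14,-25,0],[10,-15,0],[6,-9,0],[0,0,0],[0,0,0],[0,0,0]],"angular":[[0,0,0],[0,0,0],[0,0,0],[0,0,0],[0,0,0],[0,0,0]]}'
python3 - <<'E'
from h import *
togo([520,242.5,148])
im=ctrl.get_image("top")[:,:,::-1]; s=ctrl.get_image("side")[:,:,::-1]
A=cv2.resize(im[125:205,125:205],None,fx=5,fy=5,interpolation=cv2.INTER_CUBIC)
B=cv2.resize(s[180:280,160:240],None,fx=5,fy=5,interpolation=cv2.INTER_CUBIC)
A=cv2.copyMakeBorder(A,0,100,0,0,cv2.BORDER_CONSTANT)
cv2.imwrite("pics/c3.png",np.hstack([A,B]))
E
```

```text
t: 4.7
ee_pos: [505.9, 188.6, 148.3]
orientation: [3.108, 0.455, -0.0]
ft_force: [0.2, 0.1, -1.7]
width: 27.7
grasp_force: 30.0
t: 5.2
ee_pos: [520.2, 241.4, 147.6]
orientation: [3.108, 0.454, -0.002]
ft_force: [-1.2, -0.9, -0.7]
width: 27.4
grasp_force: 30.0
t 5.2 ee [520.2 241.4 147.6] tool axes
 [[ 0.958  0.286 -0.001]
 [ 0.286 -0.958 -0.001]
 [-0.001  0.    -1.   ]] 
go [ 0.2 -1.1 -0.4]
```

View pics/c3.png

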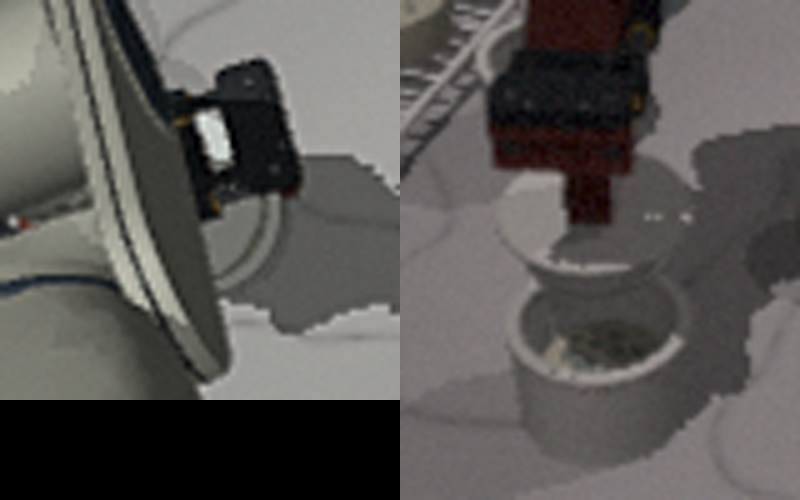

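The side view shows the lid level above the tub, with the disc edges at columns 497 and 695 and its front edge at about row 268. The tub lip spans roughly columns 508–692. The arm hides the top view. I'll check the offset numerically.

```bash
python3 - <<'E'
from h import *
def ext(c,r,z):
    a=np.linspace(0,2*np.pi,200); p=np.array([proj("side",[c[0]+r*np.cos(x),c[1]+r*np.sin(x),z]) for x in a])
    p=(p-[160,180]+.5)*5-.5+[400,0]; return p.min(0).round(0),p.max(0).round(0)
print("lid",ext((520.2,241.4),51,143.4),ext((523,244),51,143.4))
print("lidbot",ext((520.2,241.4),51,137.4))
print("tub",ext((521.1,243.3),50,68),ext((518.3,241.2),50,68))
E
```

```text
lid (array([496., 148.]), array([693., 272.])) (array([489., 150.]), array([686., 274.]))
lidbot (array([497., 157.]), array([693., 281.]))
tub (array([504., 259.]), array([691., 383.])) (array([511., 258.]), array([697., 382.]))
```

```bash
python3 -m pendant '{"grip":[-1,-1,-1,-1,-1,-1,-1],"linear":[[0.3,-1.2,10],[0,0,15],[0,0,12],[0,0,8],[0,0,5],[0,0,2],[0,0,0]],"angular":[[0,0,0],[0,0,0],[0,0,0],[0,0,0],[0,0,0],[0,0,0],[0,0,0]]}'
python3 -m pendant '{"grip":[-1,-1,-1,-1],"linear":[[0,0,2],[0,0,2],[0,0,2],[0,0,0]],"angular":[[0,0,0],[0,0,0],[0,0,0],[0,0,0]]}'
```

```text
t: 5.88
ee_pos: [520.6, 243.7, 95.1]
orientation: [3.108, 0.455, -0.001]
ft_force: [0.5, 0.6, -0.5]
width: 27.5
grasp_force: 30.0
t: 6.22
ee_pos: [521.4, 244.0, 90.6]
orientation: [-3.108, -0.455, -0.002]
ft_force: [-0.8, -0.7, 2.8]
width: 27.3
grasp_force: 30.0
```

```bash
python3 -m pendant '{"grip":[-1,-1,-1],"linear":[[0,0,2],[0,0,2],[0,0,0]],"angular":[[0,0,0],[0,0,0],[0,0,0]]}'
python3 -m pendant '{"grip":[-1,-1,-1],"linear":[[0,0,2],[0,0,2],[0,0,0]],"angular":[[0,0,0],[0,0,0],[0,0,0]]}'
python3 -m pendant '{"grip":[-1,-1,-1],"linear":[[0,0,2],[0,0,2],[0,0,0]],"angular":[[0,0,0],[0,0,0],[0,0,0]]}'
```

```text
t: 6.47
ee_pos: [520.8, 243.8, 85.6]
orientation: [3.108, 0.455, 0.0]
ft_force: [0.6, -0.4, -1.2]
width: 27.5
grasp_force: 30.0
t: 6.72
ee_pos: [520.1, 243.7, 80.8]
orientation: [3.108, 0.455, -0.002]
ft_force: [0.6, -0.0, -3.8]
width: 27.5
grasp_force: 30.0
t: 6.97
ee_pos: [520.7, 243.9, 78.5]
orientation: [-3.108, -0.455, 0.001]
ft_force: [-3.4, -1.0, 9.6]
width: 27.6
grasp_force: 30.0
```

```bash
python3 -m pendant '{"grip":[-1,-1],"linear":[[0,0,1.5],[0,0,0]],"angular":[[0,0,0],[0,0,0]]}'
python3 -m pendant '{"grip":[-1,-1,-1],"linear":[[0,0,1.5],[0,0,0],[0,0,0]],"angular":[[0,0,0],[0,0,0],[0,0,0]]}'
```

```text
t: 7.13
ee_pos: [520.7, 244.0, 78.5]
orientation: [-3.108, -0.455, 0.0]
ft_force: [-9.4, -3.1, 24.2]
width: 27.7
grasp_force: 30.0
t: 7.38
ee_pos: [521.3, 244.2, 77.8]
orientation: [-3.108, -0.455, -0.002]
ft_force: [-9.3, -4.7, 29.6]
width: 27.3
grasp_force: 30.0
```

```bash
python3 -m pendant '{"grip":[-1,-1,-1],"linear":[[0,0,-3],[0,0,0],[0,0,0]],"angular":[[0,0,0],[0,0,0],[0,0,0]]}'
python3 - <<'E'
from h import *
s=ctrl.get_image("side")[:,:,::-1]
cv2.imwrite("pics/c4.png",cv2.resize(s[205:280,155:245],None,fx=8,fy=8,interpolation=cv2.INTER_CUBIC))
E
```

```text
t: 7.63
ee_pos: [521.1, 244.1, 77.9]
orientation: [-3.108, -0.455, -0.001]
ft_force: [-1.7, -0.3, 5.6]
width: 27.3
grasp_force: 30.0
```

View pics/c4.png

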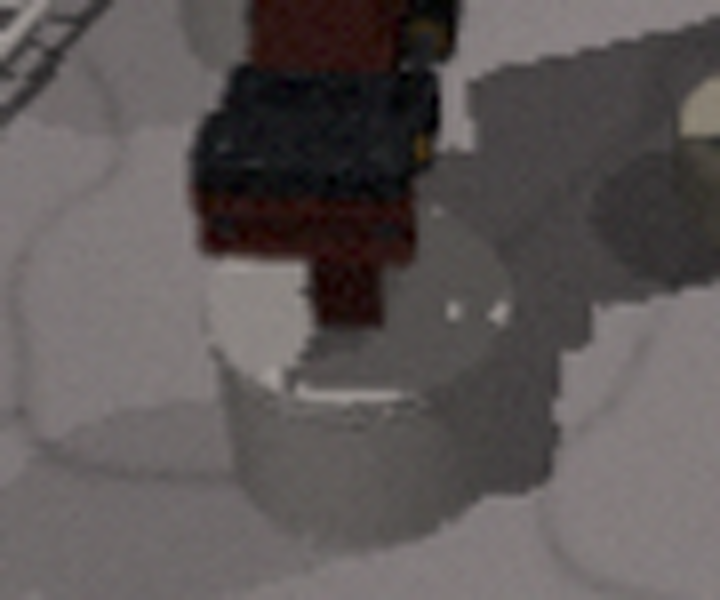

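The lid sits flush on the tub all round, with no gap at the front edge (row ~400). Next I'll lift the tub and carry it to the scale.

```bash
python3 -m pendant '{"grip":[-1,-1,-1,-1,-1,-1,-1,-1,-1,-1],"linear":[[0,0,-2],[0,0,-4],[0,0,-8],[0,0,-13],[0,0,-18],[0,0,-20],[0,0,-17],[0,0,-10],[0,0,-5],[0,0,0]],"angular":[[0,0,0],[0,0,0],[0,0,0],[0,0,0],[0,0,0],[0,0,0],[0,0,0],[0,0,0],[0,0,0],[0,0,0]]}'
python3 - <<'E'
from h import *
s=ctrl.get_image("side")[:,:,::-1]
cv2.imwrite("pics/c5.png",cv2.resize(s[150:280,145:255],None,fx=4,fy=4,interpolation=cv2.INTER_CUBIC))
togo([543,-357,178])
E
```

```text
t: 8.52
ee_pos: [521.3, 244.1, 176.1]
orientation: [-3.108, -0.455, -0.003]
ft_force: [-0.5, -0.2, -2.9]
width: 27.3
grasp_force: 30.0
t 8.57 ee [520.8 243.9 175. ] tool axes
 [[ 0.958  0.287  0.001]
 [ 0.287 -0.958  0.   ]
 [ 0.001 -0.    -1.   ]] 
go [-151.   582.    -3.1]
```

View pics/c5.png

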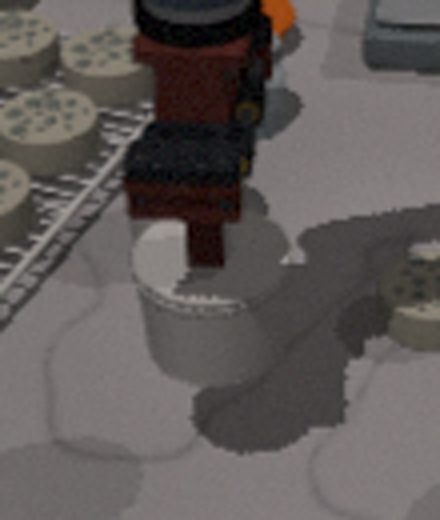

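The closed tub hangs level from the knob at about (210,290) and is clear of the bench, so I'll carry it over.

```bash
python3 -m pendant '{"grip":[-1,-1,-1,-1,-1,-1,-1,-1,-1,-1,-1,-1],"linear":[[-2,8,0],[-5,18,0],[-7,28,0],[-8.3,32,0],[-8.3,32,0],[-8.3,32,0],[-8.3,32,0],[-8.3,32,0],[-8.3,32,0],[-8.3,32,0],[-8.3,32,0],[-8.3,32,0]],"angular":[[0,0,0],[0,0,0],[0,0,0],[0,0,0],[0,0,0],[0,0,0],[0,0,0],[0,0,0],[0,0,0],[0,0,0],[0,0,0],[0,0,0]]}'
python3 -m pendant '{"grip":[-1,-1,-1,-1,-1,-1,-1,-1,-1,-1,-1,-1],"linear":[[-8.3,32,0],[-8.3,32,0],[-8.3,32,0],[-8.3,32,0],[-8.3,32,0],[-7,28,0],[-6,22,0],[-4,15,0],[-2,9,0],[-2,6,0],[0,0,0],[0,0,0]],"angular":[[0,0,0],[0,0,0],[0,0,0],[0,0,0],[0,0,0],[0,0,0],[0,0,0],[0,0,0],[0,0,0],[0,0,0],[0,0,0],[0,0,0]]}'
python3 - <<'E'
from h import *
togo([543,-357,77.9+52])
s=ctrl.get_image("side")[:,:,::-1]; t=ctrl.get_image("top")[:,:,::-1]
B=cv2.resize(s[80:180,210:310],None,fx=4,fy=4,interpolation=cv2.INTER_CUBIC)
A=cv2.resize(t[120:220,315:415],None,fx=4,fy=4,interpolation=cv2.INTER_CUBIC)
cv2.imwrite("pics/c6.png",np.hstack([A,B]))
E
```

```text
t: 9.57
ee_pos: [532.5, -111.1, 173.5]
orientation: [-3.108, -0.455, 0.004]
ft_force: [1.9, -0.1, -4.0]
width: 27.3
grasp_force: 30.0
t: 10.57
ee_pos: [542.6, -356.1, 174.3]
orientation: [-3.107, -0.456, 0.001]
ft_force: [-0.4, 0.6, -3.4]
width: 27.8
grasp_force: 30.0
t 10.57 ee [ 542.6 -356.1  174.3] tool axes
 [[ 0.958  0.287 -0.001]
 [ 0.287 -0.958  0.001]
 [-0.    -0.001 -1.   ]] 
go [ 0.2  1.  44.4]
```

View pics/c6.png

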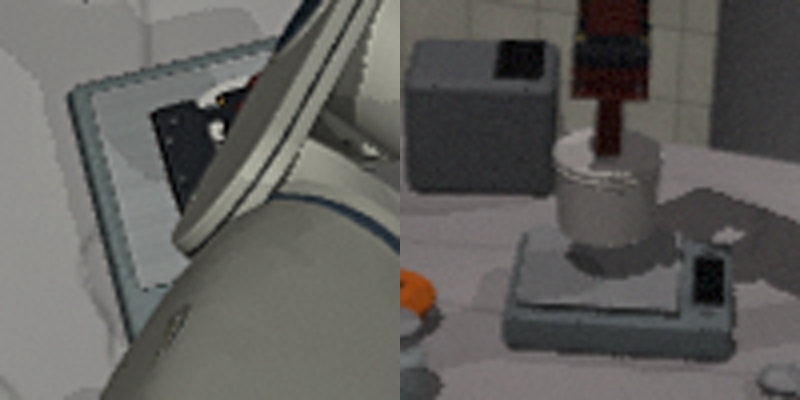

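The closed tub hangs above the pan's middle, at (608,190) in the side crop, with its lid seated. I'll lower it gently.

```bash
python3 -m pendant '{"grip":[-1,-1,-1,-1,-1,-1,-1,-1,-1],"linear":[[0,1,5],[0,0,9],[0,0,9],[0,0,7],[0,0,5],[0,0,3],[0,0,2],[0,0,1],[0,0,0]],"angular":[[0,0,0],[0,0,0],[0,0,0],[0,0,0],[0,0,0],[0,0,0],[0,0,0],[0,0,0],[0,0,0]]}'
python3 -m pendant '{"grip":[-1,-1,-1],"linear":[[0,0,1],[0,0,1],[0,0,0]],"angular":[[0,0,0],[0,0,0],[0,0,0]]}'
```

```text
t: 11.42
ee_pos: [543.1, -358.1, 133.6]
orientation: [-3.108, -0.455, -0.0]
ft_force: [0.5, -0.0, -4.2]
width: 27.4
grasp_force: 30.0
t: 11.67
ee_pos: [543.1, -358.0, 131.8]
orientation: [3.108, 0.455, 0.0]
ft_force: [-0.2, 0.1, -4.8]
width: 27.3
grasp_force: 30.0
```

```bash
python3 -m pendant '{"grip":[-1,-1,-1],"linear":[[0,0,1],[0,0,0.5],[0,0,0]],"angular":[[0,0,0],[0,0,0],[0,0,0]]}'
python3 -m pendant '{"grip":[-1,-1,-1],"linear":[[0,0,0.7],[0,0,0],[0,0,0]],"angular":[[0,0,0],[0,0,0],[0,0,0]]}'
```

```text
t: 11.92
ee_pos: [543.3, -358.2, 130.5]
orientation: [3.108, 0.455, 0.001]
ft_force: [0.3, -1.1, -2.2]
width: 27.7
grasp_force: 30.0
t: 12.17
ee_pos: [543.4, -358.2, 130.0]
orientation: [3.108, 0.455, 0.001]
ft_force: [-0.6, -0.2, 2.1]
width: 27.2
grasp_force: 30.0
```

The force changed from -4.5 N to +2 N, so the tub is standing on the pan. I'll hold briefly, let go, then rise.

```bash
python3 -m pendant '{"grip":[-1,-1,-1,0.3,0.3,0.6,0.6,1,1,1,1,1],"linear":[[0,0,0],[0,0,0],[0,0,0],[0,0,0],[0,0,0],[0,0,0],[0,0,0],[0,0,0],[0,0,0],[0,0,0],[0,0,0],[0,0,0]],"angular":[[0,0,0],[0,0,0],[0,0,0],[0,0,0],[0,0,0],[0,0,0],[0,0,0],[0,0,0],[0,0,0],[0,0,0],[0,0,0],[0,0,0]]}'
python3 -m pendant '{"grip":[1,1,1,1,1,1,1,1,1,1,1,1],"linear":[[0,0,-5],[0,0,-10],[0,0,-15],[0,0,-20],[0,0,-25],[0,0,-25],[0,0,-25],[0,0,-25],[0,0,-15],[0,0,0],[0,0,0],[0,0,0]],"angular":[[0,0,0],[0,0,0],[0,0,0],[0,0,0],[0,0,0],[0,0,0],[0,0,0],[0,0,0],[0,0,0],[0,0,0],[0,0,0],[0,0,0]]}'
python3 - <<'E'
from h import *
s=ctrl.get_image("side")[:,:,::-1]
cv2.imwrite("pics/c7.png",cv2.resize(s[80:180,180:310],None,fx=5,fy=5,interpolation=cv2.INTER_CUBIC))
def ext(c,r,z):
    a=np.linspace(0,2*np.pi,200); p=np.array([proj("side",[c[0]+r*np.cos(x),c[1]+r*np.sin(x),z]) for x in a])
    p=(p-[180,80]+.5)*5-.5; return p.min(0).round(0),p.max(0).round(0)
print("disc",ext((543.3,-358),51,52+74),"tub base",ext((543.3,-358),49,52),"knobtop",ext((543.3,-358),14,52+114))
E
```

```text
t: 13.17
ee_pos: [543.1, -358.0, 129.5]
orientation: [-3.108, -0.455, 0.0]
ft_force: [0.4, -1.0, -0.2]
width: 84.2
grasp_force: 0.0
t: 14.17
ee_pos: [542.5, -357.6, 293.6]
orientation: [-3.108, -0.455, 0.002]
ft_force: [-1.0, 0.2, -1.3]
width: 87.9
grasp_force: 0.0
disc (array([339., 212.]), array([476., 275.])) tub base (array([340., 300.]), array([469., 363.])) knobtop (array([390., 185.]), array([429., 202.]))
```

View pics/c7.png

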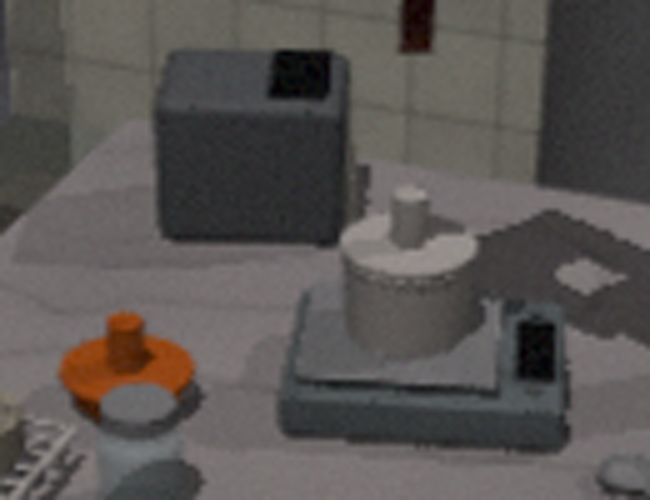

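The tub stands upright on the pan with its lid home. The disc spans columns 341–477 and the knob top is at (410,193), both matching the predicted outline, and the gripper is clear.

```bash
python3 -c "from workcell import ctrl;print(ctrl.close_job())"
```

```text
the job is handed in; nothing more can be done
None
```

The lid is pressed fully home on the tub with the cheese, the closed tub stands released in the middle of the scale's pan, and the job is handed in (about 14 s of the 51 s used; no verdict was returned).

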